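Clamp a circuit board in the sprung vice by the rim scale

ROBOT

A 6-joint arm with a two-finger parallel gripper is mounted at the origin on the work surface. World frame = base frame: x ahead of the robot, y to its left, z up, the work surface at z = 0. Lengths are in m, angles in rad, forces in N, time in s.
With the tool pointing down it reaches from about 0.325 to 0.9 m from the base axis. Payload 6.1 kg.
Tool frame: the origin (TCP) lies midway between the tips of the shut fingers; the grasp point (between the pads) lies 19 mm behind it; z points along the fingers, y is the line along which they close (so a half turn about z gives the same grasp; the last joint's range is limited). The gripper opens to 85 mm and grips with 20 to 120 N. Pads are 22 mm wide; open, the fingers measure 114 mm over their backs; the gripper's body (76 mm by 85 mm) begins 54 mm behind the grasp point. The pads swing forward as they close: fully open they stand 13 mm farther back than shut.
Start: joints at [1.196, 0.22, 1.526, -0, 1.395, -0.126], TCP at [0.154, 0.606, 0.231] pointing down, gripper open.
Joint ranges: [-2.98, 2.98], [-0.91, 2.08], [0.09, 2.57], [-1.24, 4.39], [0.2, 2.65], [-2.68, 2.68]. Speed limits (rad/s): [2.57, 2.57, 3.01, 3.14, 3.14, 3.14].

INTERFACE

Orientations are given as [roll, pitch, yaw] about the fixed x, y, z axes, in that order (R = Rz(yaw) Ry(pitch) Rx(roll)).
In Python, from plant import movep, move_l, set_joints, gripper_to, hold, inverse_kinematics, observe, get_image, get_calibration, Unreachable, job_done gives the robot as it stands. Calls block until the motion is done:
- movep(position, orientation): joint-space move of the TCP to a pose.
- move_l(position, feed=0.15, rotation=None, max_force=None): straight line of the TCP; rotation=None keeps the orientation; feed is the mean speed in m/s. With max_force (N) it stops when the force on the tool has changed by that much, and returns True; else False.
- set_joints(angles): joint-space move.
- gripper_to(opening, f_grip=None): finger opening in m; f_grip is the grip in N (None keeps the last); returns when the fingers have stopped.
- hold(seconds).
- inverse_kinematics(position, orientation): joint angles nearest the present ones, or None.
- observe(): the state.
- get_image(name): name is "scene" or "top" or "wrist"; returns (picture, depth): 420x560x3 uint8, red, green, blue; 420x560 float32, m along the optical axis (not along the pixel's ray), 0 where there is no reading.
- get_calibration(name): a dict with "intrinsics" (3x3 intrinsics, pixels), "world_from_camera" (4x4, takes a point from camera to world coordinates). Camera axes: x right, y down, z forward; pixel columns grow to the right and rows downward; lengths in m; the calibration is good to about 2 mm. A picture is of the moment at which its call begins: read the wrist's pose just before it. get_calibration takes no time and is no camera call; for the wrist camera it gives the pose at the moment of the call.
A pose or a line that the arm cannot do raises Unreachable and nothing moves.
- job_done(): hands the job in; it is judged then, once.
The state is a dict: "time_s": time; "q": joint angles; "joint_velocities": joint speeds; "joint_torque": joint torques, N m; "eef_pos": TCP position; "tcp_rot": TCP orientation; "ft_force": force on the tool from outside, world axes, zero at the start; "torque": the same for the moment, N m; "opening": finger opening in m; "grasp_force": force on a finger pad.
Only numpy, scipy, OpenCV 4.12 (cv2) and the standard library are available. Lean on these libraries where they do the work, as an engineer would, in place of code of your own. Each camera call takes 0.05 s, during which the arm holds its last target. There are 200 camera calls.

TASK

Lay the circuit board flat on the two rails of the vice, roughly centred across them, in the gap between the sliding jaw and the back stop. Then turn the handwheel clockwise until the jaw has pushed the board up against the back stop and stops, and from that point tighten three more divisions of the rim scale (45 degrees) as read by the pointer on the wheel's far rim, and let go. Never tighten much beyond that, or the board bows; leave the other things on the bench where they are.

Things in the scene. Friction and masses are not known exactly. Their poses are not given: they have to be found in the camera images.
- vice: grey vice base fixed to the bench, 110 (x) x 245 (y) x 20 mm; origin on the bench, z up, x away from the robot within 0.3 rad. The wheel stands at its -y end; the +y half has the rails, the sliding jaw (faces +y) and the back stop (faces -y). Jaw and stop are aluminium, 24 to 60 mm high, 60 and 70 mm along x.
- rails (a point): fixed point of the vice (same axes) at its x = 0, y = 28 mm, level with the top of the two steel rails (45 mm above the bench) on which the board lies. They run along y at x = -20 and +20, 12 mm wide. The stop stands across them, left by the last user with its face anywhere from 29 to 40 mm beyond this point in +y; it does not move and its place is not measured.
- wheel_axis (a point): fixed point of the vice (same axes) on the wheel's vertical axis, top centre of the round aluminium housing (radius 52, top 55 mm above the bench) under the handwheel; at x = 0, y = -85 mm of the vice. Rim scale: black ticks on the housing every 15 degrees round its far half, longer every 45 degrees.
- wheel_grip (a point): on the axis of the black handwheel (disc radius 45), 91 mm above the bench, the height to grip: middle of a raised wing 52 long, 14 wide, 69 to 107 mm above the bench. Frame: x along the wing to the pointer, z up. Clockwise from above closes the jaw. It needs 0.28 to 0.45 N m and stays where left; clamping takes 1.3 to 2.8 rad of its 3 rad.
- pointer (a point): small aluminium pointer on the wheel's rim, 57.5 mm from the wheel's axis, 64 mm above the bench, along the wing's x; its tip hangs down outside the scale. Its direction seen from the wheel's axis is the reading. At the start it stands 69 to 84 degrees anticlockwise of the vice's x.
- jaw_face (a point): middle of the top edge of the sliding jaw's front face, 60 mm above the bench, at x = 0 of the vice; at the start 27 to 29.5 mm from the rails point in -y. It moves in +y, 10 mm per rad of wheel (1.75 mm per 10 degrees), until the board is against the stop, then stands still while the wheel can go on.
- jaw: the sliding jaw, 60 x 12 x 36 mm, sprung on its carriage (position: see jaw_face). Once the board is against the stop its spring presses with 5 N, and 0.21 N more per degree of wheel: 14 N at 45 degrees past; beyond 21 N (76 degrees past) the board bows.
- board_block (a point): centre of the black block on the loose circuit board, 24 mm above the board's underside. Board 70 (x) x 50 (y) x 4 mm, about 120 g; the block in its middle is 24 (x) x 26 (y) mm and rises 40 mm above the board's top. Its 50 mm goes along the vice's y, either way round; there the fingers have room only at the block's -x and +x faces.
- board: the same circuit board; origin at the centre of its underside, z up, 45 mm above the bench when it lies on the rails
- iron_stand: black soldering-iron stand, 100 x 60 mm, about 80 mm high with its wire coil; bystander
- solder_spool: spool of solder lying flat, 64 mm wide, 34 mm high; bystander
- parts_box: blue small-parts box with four lids, 35 x 130 x 29 mm; bystander
Mind the look-alikes: they are no part of the job. What is shaped like the board but orange or purple is not meant.

How it is judged:
On the way:
1. the board lies flat on the rails between jaw and stop, let go, not yet clamped (z of board in the frame of vice between 0.042 and 0.049 m and x of board in the frame of vice between -0.015 and 0.015 m and y of board in the frame of vice between 0.015 and 0.055 m and angle between board's own z axis and vertical below 0.06 rad and contact force between the fingers and board below 0.1 N and contact force between jaw and board below 5 N), for 0.2 s.
At the end, for the whole second after the job is handed in: the board lies flat (within 0.06 rad) on the rails, within 15 mm of the middle across them, clamped against the stop by the jaw with 10.5 to 18 N, that is 45 degrees past first firm contact give or take about 15, and everything is at rest (z of board in the frame of vice between 0.042 and 0.049 m and x of board in the frame of vice between -0.015 and 0.015 m and y of board in the frame of vice between 0.015 and 0.055 m and angle between board's own z axis and vertical below 0.06 rad and contact force between jaw and board between 10.5 and 18 N and linear speed of board below 0.01 m/s); the robot touches nothing.
It fails at once if the jaw presses the board with more than 21 N (about 76 degrees past contact) (contact force between jaw and board above 21 N).
It fails at once if iron_stand moved more than 15 mm (distance of iron_stand from where it was at the start of the episode above 0.015 m).
It fails at once if solder_spool moved more than 15 mm (distance of solder_spool from where it was at the start of the episode above 0.015 m).
It fails at once if parts_box moved more than 15 mm (distance of parts_box from where it was at the start of the episode above 0.015 m).
It also fails if it takes over 72 s, if anything falls off the work surface, if the arm or the gripper's body presses on something with over 40 N, if the wrist force passes 120 N, or if a joint passes its speed limit or range.

## Working session

There is one attempt and no reset: what is moved stays moved. The work goes in short steps, each a Python script; the robot and the scene stay as the last script left them, time stands still between calls to the robot, and variables do not carry over. Pictures are saved under pics/ and viewed, at most 10 in all, crops included, and the job is handed in when it is done.

```bash
mkdir -p pics; ls
cat > h.py <<'E'
import numpy as np, cv2
from plant import *
def snap(n,f):
    c=get_calibration(n); im,d=get_image(n)
    cv2.imwrite('pics/'+f+'.png',im[:,:,::-1]); np.savez('pics/'+f+'.npz',im=im,d=d,K=c['intrinsics'],T=c['world_from_camera'])
    return im,d,np.array(c['intrinsics']),np.array(c['world_from_camera'])
def load(f):
    z=np.load('pics/'+f+'.npz'); return z['im'],z['d'],z['K'],z['T']
def ray(K,T,u,v):
    r=T[:3,:3]@np.linalg.inv(K)@np.array([u,v,1.]); return T[:3,3],r
def onplane(K,T,u,v,z):
    o,r=ray(K,T,u,v); return o+r*(z-o[2])/r[2]
def cloud(d,K,T):
    v,u=np.indices(d.shape); p=np.stack([(u-K[0,2])/K[0,0]*d,(v-K[1,2])/K[1,1]*d,d],-1)
    return p@T[:3,:3].T+T[:3,3]
def proj(K,T,p):
    c=T[:3,:3].T@(np.array(p)-T[:3,3]); q=K@c; return q[:2]/q[2]
E
python3 - <<'E'
from h import *
a=snap('top','top0'); b=snap('scene','sc0')
for x in(a,b): print(x[2].round(1).tolist(),x[3].round(3).tolist())
print(observe())
E
```

```text
pics
[[500.7, 0.0, 279.2], [0.0, 500.7, 203.2], [0.0, 0.0, 1.0]] [[0.005, -0.991, 0.137, 0.403], [-1.0, -0.003, 0.011, -0.085], [-0.01, -0.137, -0.991, 1.243], [0.0, 0.0, 0.0, 1.0]]
[[384.5, 0.0, 282.3], [0.0, 384.5, 209.5], [0.0, 0.0, 1.0]] [[-0.034, 0.528, -0.849, 1.269], [0.999, 0.023, -0.026, -0.061], [0.005, -0.849, -0.528, 0.515], [0.0, 0.0, 0.0, 1.0]]
{'time_s': 0.1, 'q': array([ 1.19590970e+00,  2.21122403e-01,  1.52751498e+00, -1.07725655e-05,
        1.39470422e+00, -1.26094578e-01]), 'joint_velocities': array([-0.00056552, -0.00123785, -0.00374354, -0.00091778,  0.00112473,
       -0.00022365]), 'joint_torque': array([-1.26857594e-04, -4.98242712e+01, -3.90545118e+01, -2.08786960e-04,
        5.71073819e-03,  1.21574072e-05]), 'eef_pos': array([0.15369599, 0.60523781, 0.23031437]), 'tcp_rot': array([-3.13985626e+00, -2.09430115e-04,  2.89280232e+00]), 'ft_force': array([-0.02403116,  0.18775876,  1.0534148 ]), 'torque': array([-0.01757844,  0.05812256, -0.02650901]), 'grasp_force': 0.0, 'opening': 0.0855280919693127}
```

View pics/top0.png

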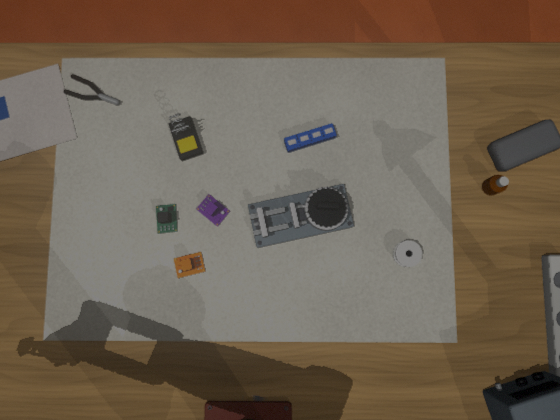

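View pics/sc0.png

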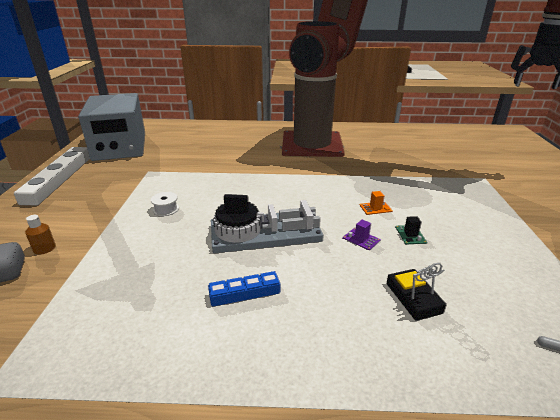

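Three board-shaped things in the top view: green with a black block (166,217), purple (212,209) and orange (190,264). The green one fits: its block is black, and orange and purple are excluded by the text. The vice is at (300,215), with its wheel at (327,208) on the right (-y) and the stop on the left (263,220). Next I compute rough positions and take close looks from the wrist.

Run:
```python
from h import *
im,d,K,T=load('top0')
for n,u,v,z in(('block',166,217,.02),('wheel',327,208,.07),('stop',263,220,.06),('purple',212,209,.02),('orange',190,264,.02)): print(n,onplane(K,T,u,v,z).round(3))
P=cloud(d,K,T)
hsv=cv2.cvtColor(im,cv2.COLOR_RGB2HSV)
g=cv2.inRange(hsv,(50,60,20),(95,255,255)); g[:, :140]=0; g[:,200:]=0
n,l,s,c=cv2.connectedComponentsWithStats(g); print(s,c)
b=onplane(K,T,166,217,.02)
Tw=get_calibration('wrist')['world_from_camera']; o=observe()
from scipy.spatial.transform import Rotation as R
Rt=R.from_euler('xyz',o['tcp_rot']).as_matrix()
print('cam in tool',(Rt.T@(Tw[:3,3]-o['eef_pos'])).round(3),(Rt.T@Tw[:3,:3]).round(3).tolist(),get_calibration('wrist')['intrinsics'])
x=cv2.resize(im[180:290,140:370],None,fx=3.4,fy=3.4,interpolation=cv2.INTER_CUBIC); cv2.imwrite('pics/crop0.png',x[:,:,::-1])
```

```text
block [0.537 0.207 0.02 ]
wheel [ 0.554 -0.185  0.07 ]
stop [ 0.526 -0.034  0.06 ]
purple [0.557 0.094 0.02 ]
orange [0.422 0.144 0.02 ]
[[     0      0    560    420 235049]
 [   158    205     14      6     29]
 [   174    206      2      5      8]
 [   156    208      4      4     10]
 [   157    221     20     12    104]] [[279.57274441 209.49298231]
 [164.96551724 206.4137931 ]
 [174.5        208.        ]
 [157.4        209.6       ]
 [166.84615385 226.32692308]]
cam in tool [ 0.066  0.001 -0.142] [[-0.0, -0.963, -0.268], [1.0, -0.0, -0.0], [0.0, -0.268, 0.963]] [[313.96640543   0.         277.35353014]
 [  0.         313.96640543 206.51662558]
 [  0.           0.           1.        ]]
```

View pics/crop0.png

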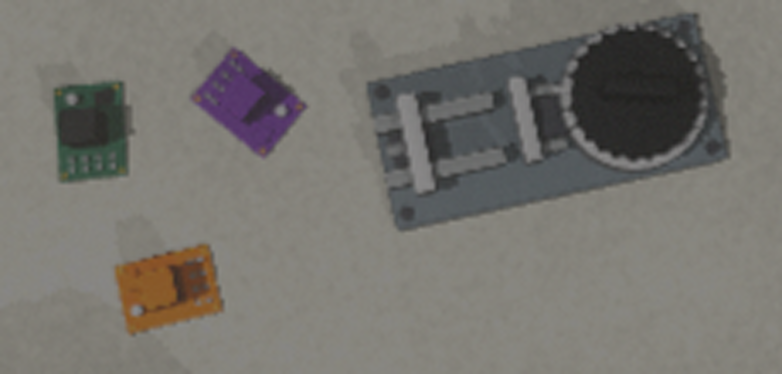

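The crop confirms it: green board with black block at crop (85,128), long side along world x. The vice is yawed about +0.2 rad, stop at crop (415,145), jaw at (525,120). Going above both for close wrist views.

Run:
```python
from h import *
t=lambda:observe()['time_s']
pi=np.pi
movep([.537,.175,.20],[pi,0,pi/2]); snap('wrist','b1'); print(t(), observe()['q'].round(3))
move_l([.537,.115,.20]); snap('wrist','b2'); print(t())
# vice: tcp so camera over gap
movep([.535,-.11,.17],[pi,0,pi/2+.2]); snap('wrist','v1'); print(t(), observe()['q'].round(3))
move_l([.548,-.17,.17]); snap('wrist','v2'); print(t())
ims=[load(f)[0] for f in('b1','b2','v1','v2')]
m=np.vstack([np.hstack([ims[0][60:360,80:480],ims[1][60:360,80:480]]),np.hstack([ims[2][60:360,80:480],ims[3][60:360,80:480]])])
cv2.imwrite('pics/m1.png',m[:,:,::-1])
```

```text
2.225 [0.177 0.102 1.72  0.    1.32  0.175]
2.825
3.7833 [-3.450e-01  8.500e-02  1.796e+00  1.000e-03  1.260e+00 -5.460e-01]
4.3917
```

View pics/m1.png

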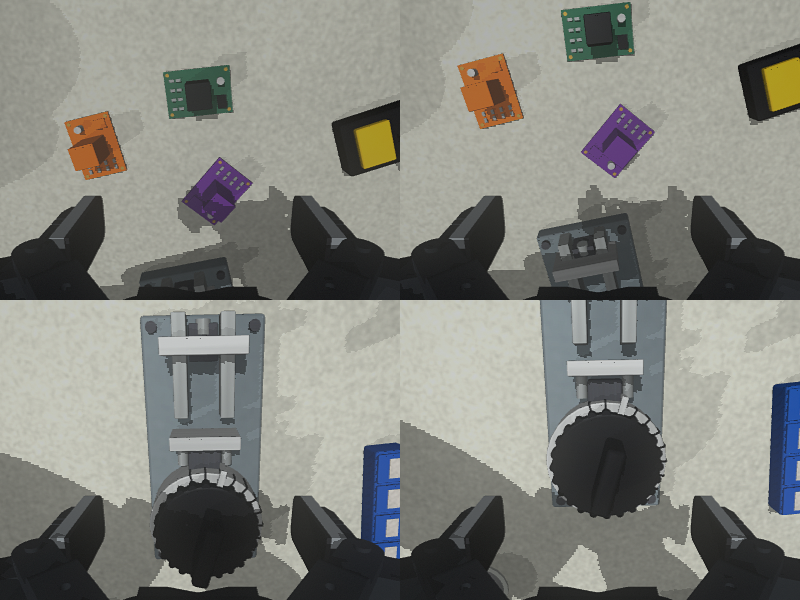

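The mosaic shows: green board at b1 (278,152) and b2 (278,90) in full-image pixels. Stop at v1 (284,105), jaw at v1 (285,200) and v2 (285,128), pointer (light) at v2 (304,165), rails between jaw and stop. Now measuring.

```bash
cat > m.py <<'E'
from h import *
def rect(P,M,zlo,zhi):
    m=M&(P[...,2]>zlo)&(P[...,2]<zhi)
    n,l,s,c=cv2.connectedComponentsWithStats(m.astype(np.uint8)); k=1+np.argmax(s[1:,4]); p=P[l==k]
    (cx,cy),(w,h),a=cv2.minAreaRect((p[:,:2]*1000).astype(np.float32))
    return np.round([cx,cy,np.median(p[:,2])*1000,w,h,a,len(p)],1)
E
python3 - <<'E'
from m import *
for f in('b1','b2'):
    im,d,K,T=load(f); P=cloud(d,K,T); hsv=cv2.cvtColor(im,cv2.COLOR_RGB2HSV)
    near=(d>0)&(np.hypot(P[...,0]-.537,P[...,1]-.207)<.06)
    print(f,'block',rect(P,near,.038,.06)); 
    g=(cv2.inRange(hsv,(50,60,20),(95,255,255))>0)
    print('board',rect(P,near,-.005,.012), rect(P,near&g,-.005,.03))
    pts=P[near]; print(np.histogram(pts[:,2],np.arange(-.006,.06,.004)))
for f in('v1','v2'):
    im,d,K,T=load(f); P=cloud(d,K,T)
    near=(d>0)&(abs(P[...,0]-.54)<.09)&(P[...,1]<.02)
    gl=im.min(-1)>130
    for n,yl,yh in(('stop',-.06,.0),('jaw',-.135,-.075)):
        try: print(f,n,rect(P,near&(P[...,1]>yl)&(P[...,1]<yh),.054,.066))
        except Exception as e: print(n,e)
    for n,a,b in(('base',.012,.026),('rails',.04,.05),('wheel',.066,.08),('wing',.098,.115)):
        try: print(f,n,rect(P,near,a,b))
        except Exception as e: print(n,e)
E
```

```text
b1 block [539.4 210.1  43.8  24.   26.1   6.4 704. ]
board [5.371e+02 2.071e+02 1.100e+00 1.193e+02 1.196e+02 7.410e+01 8.985e+03] [ 539.3  210.     3.8   69.5   49.7    6.3 1768. ]
(array([   0, 6326, 2555,   98,   53,    6,    5,    7,    7,    6,    6,
         15,  688,    1,    0,    0]), array([-0.006, -0.002,  0.002,  0.006,  0.01 ,  0.014,  0.018,  0.022,
        0.026,  0.03 ,  0.034,  0.038,  0.042,  0.046,  0.05 ,  0.054,
        0.058]))
b2 block [539.4 210.   43.7  24.   26.1   6.1 829. ]
board [5.3700e+02 2.0700e+02 1.1000e+00 1.1990e+02 1.1920e+02 4.6200e+01
 1.0399e+04] [ 539.4  210.     3.8   69.5   49.7    6.2 2207. ]
(array([   1, 7286, 2978,  122,   63,    6,    3,    4,    5,    7,    4,
         12,  815,    2,    0,    0]), array([-0.006, -0.002,  0.002,  0.006,  0.01 ,  0.014,  0.018,  0.022,
        0.026,  0.03 ,  0.034,  0.038,  0.042,  0.046,  0.05 ,  0.054,
        0.058]))
v1 stop [ 526.2  -31.1   59.8   70.    14.1   12.4 1740. ]
v1 jaw [ 543.  -107.6   59.7   59.6   12.4   12.5 1082. ]
v1 base [  540.1   -93.7    19.8   110.3   183.4    12.5 11168. ]
v1 rails [ 525.9  -65.3   44.6   37.3   52.5   11.5 1096. ]
v1 wheel [ 560.3 -185.    68.8   92.8   93.5   34.5 6287. ]
v1 wing [ 560.2 -184.3  106.4   51.9   14.3   87.4 1206. ]
v2 stop [ 526.3  -31.3   59.7   70.    14.8   12.1 2328. ]
v2 jaw [ 543.2 -107.7   59.8   59.8   12.    12.5 1209. ]
v2 base [ 5.3970e+02 -9.1600e+01  1.9800e+01  1.1030e+02  1.7040e+02  1.2600e+01
  1.2768e+04]
v2 rails [ 533.3  -63.2   44.7   69.1   52.9   12.5 2682. ]
v2 wheel [ 560.3 -184.8   68.8   93.    93.1   50.3 7544. ]
v2 wing [ 560.2 -184.2  106.5   51.7   14.1   87.1 1412. ]
```

Measurements agree with the text: block top 43.8, jaw/stop tops 59.8, wheel 68.8, wing 106.5 mm. Vice yaw is 12.45°, jaw face 27.9 mm before and stop 37.2 mm beyond the rails point. The gap is 65.1 mm, so about 15.1 mm of travel, or 86.5° to contact. Pointer reads 74.8°. Now pick and place.

Run:
```python
from m import *
pi=np.pi; t=lambda:round(observe()['time_s'],2)
y0=pi/2+np.radians(6.2); y1=pi/2+np.radians(12.45)
movep([.5394,.210,.10],[pi,0,y0]); gripper_to(.06)
move_l([.5394,.210,.009],feed=.08); print(t(),observe()['eef_pos'])
gripper_to(.0,f_grip=35); o=observe(); print(t(),o['opening'],o['grasp_force'],o['eef_pos'])
move_l([.5394,.210,.15],feed=.15); o=observe(); print('lift',o['opening'],o['grasp_force'])
movep([.53495,-.070,.13],[pi,0,y1]); print(t(),observe()['eef_pos'],observe()['tcp_rot'])
snap('wrist','p0')
move_l([.53495,-.070,.060],feed=.08)
hit=move_l([.53495,-.070,.0515],feed=.015,max_force=4); print(hit,observe()['eef_pos'],t())
gripper_to(.05); o=observe(); print(o['opening'],o['grasp_force'],t())
move_l([.53495,-.070,.13],feed=.12)
gripper_to(.085)
movep([.548,-.15,.17],[pi,0,y1]); im,d,K,T=snap('wrist','p1'); print(t())
P=cloud(d,K,T); near=(d>0)&(abs(P[...,0]-.54)<.09)&(P[...,1]<.02); hsv=cv2.cvtColor(im,cv2.COLOR_RGB2HSV)
g=(cv2.inRange(hsv,(50,60,20),(95,255,255))>0)
print('block',rect(P,near,.08,.096),'board',rect(P,near&g,.03,.06))
for n,yl,yh in(('stop',-.06,.0),('jaw',-.135,-.095)): print(n,rect(P,near&(P[...,1]>yl)&(P[...,1]<yh),.056,.066))
```

```text
7.49 [0.54002344 0.21015605 0.00970914]
7.91 0.02376226184413245 35.87955951690674 [0.53980402 0.21012074 0.00951019]
lift 0.023473009363861614 35.33771753311157
10.08 [ 0.53499439 -0.06921103  0.12975441] [-3.14146515e+00 -7.27276665e-04  1.78812428e+00]
True [ 0.53537303 -0.07015206  0.0544798 ] 11.6
0.04938483199386395 0.0 11.97
13.71
block [ 537.4  -69.9   88.8   23.8   25.8   12.2 1444. ] board [ 537.   -69.7   48.8   69.7   49.5   12.4 3580. ]
stop [ 526.3  -31.4   59.7   69.9   14.1   12.2 2064. ]
jaw [ 542.9 -107.7   59.8   59.6   11.3   12.3 1119. ]
```

View pics/p1.png

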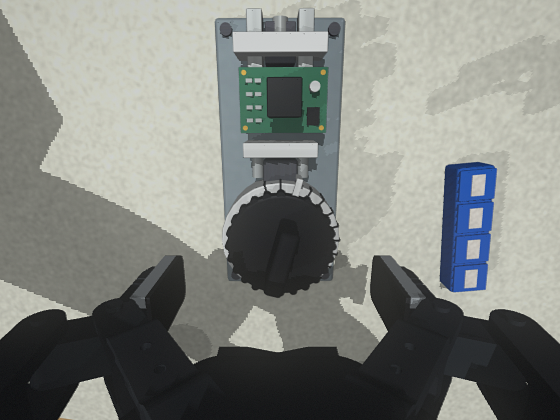

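The board lies flat in the gap: centre at p1 (285,98), top at 48.8 mm, about 2 mm off centre. Jaw at (280,149), pointer at (300,187), wing along (285,245). Gripping the wing and turning while logging torque.

Run:
```python
from m import *
pi=np.pi; t=lambda:round(observe()['time_s'],2)
yw=np.radians(87.2)
movep([.5603,-.1846,.14],[pi,0,yw]); gripper_to(.05)
move_l([.5603,-.1846,.075],feed=.08)
gripper_to(0,f_grip=100); hold(.2); o=observe(); print(t(),o['opening'],o['grasp_force'],o['eef_pos'],o['q'].round(3),o['torque'].round(3),o['ft_force'].round(1))
q0=o['q'].copy(); ys=o['tcp_rot'][2]
for a in list(range(10,71,10))+list(range(73,104,3)):
    q=q0.copy(); q[5]+=np.radians(a); set_joints(q); hold(.1); o=observe()
    print(a,round(np.degrees(ys-o['tcp_rot'][2]),1),o['torque'].round(3),round(o['joint_torque'][5],3),o['ft_force'].round(1))
print(t())
```

```text
16.07 0.012534829444917926 100.02685904502869 [ 0.55844784 -0.1846728   0.07587538] [-0.452  0.296  1.746 -0.002  1.104 -0.403] [ 0.14   1.657 -0.031] [-10.3   1.3  11.3]
10 9.8 [-0.039 -0.074 -0.233] -0.22 [-0.8  0.2 -0.7]
20 19.8 [ 0.012 -0.066 -0.219] -0.193 [-1.   0.1 -0.3]
30 29.8 [ 0.036 -0.077 -0.173] -0.189 [-0.4 -0.6 -0.5]
40 39.8 [-0.04  -0.112 -0.128] -0.189 [-0.4  0.5 -0.5]
50 49.8 [-0.104 -0.209 -0.215] -0.189 [ 0.4 -0.8 -0.4]
60 59.8 [-0.17  -0.321 -0.189] -0.189 [ 1.5 -1.1 -1.4]
70 69.8 [-0.265 -0.365 -0.154] -0.189 [ 1.2 -1.9 -2.9]
73 72.9 [-0.314 -0.508 -0.122] -0.117 [ 2.4 -2.7 -2.7]
76 75.9 [-0.489 -0.578 -0.126] -0.178 [ 2.9 -2.6 -3. ]
79 78.9 [-0.577 -0.644 -0.218] -0.196 [ 3.2 -4.2 -3.9]
82 81.9 [-0.647 -0.687 -0.305] -0.262 [ 3.5 -4.3 -3.6]
85 84.9 [-0.612 -0.695 -0.262] -0.252 [ 1.8 -4.6 -3.9]
88 87.9 [-0.632 -0.667 -0.253] -0.25 [ 3.5 -4.8 -3.2]
91 90.9 [-0.612 -0.668 -0.209] -0.191 [ 3.6 -5.3 -4.4]
94 93.9 [-0.645 -0.7   -0.183] -0.194 [ 2.6 -4.5 -3.8]
97 96.9 [-0.581 -0.725 -0.153] -0.19 [ 3.3 -4.2 -3.8]
100 99.9 [-0.621 -0.668 -0.206] -0.184 [ 2.  -5.3 -4.4]
103 102.9 [-0.685 -0.745 -0.151] -0.179 [ 2.9 -4.7 -3. ]
22.66
```

Torque alone is ambiguous, so I release, back up and look.

```bash
cat > look.py <<'E'
from m import *
def look(f):
    pi=np.pi
    movep([.548,-.15,.17],[pi,0,pi/2+np.radians(12.45)]); hold(.2); im,d,K,T=snap('wrist',f)
    P=cloud(d,K,T); near=(d>0)&(abs(P[...,0]-.54)<.09)&(P[...,1]<.02); hsv=cv2.cvtColor(im,cv2.COLOR_RGB2HSV)
    g=(cv2.inRange(hsv,(50,60,20),(95,255,255))>0)
    ey=np.array([-.2156,.9765]); c=np.array([560.3,-184.8])
    W=rect(P,near,.098,.115)
    J=near&(abs(P[...,2]-.060)<.004)&(im.min(-1)>110)
    for n,r in(('block',rect(P,near,.08,.096)),('board',rect(P,near&g,.03,.06)),('stop',rect(P,J&(P[...,1]>-.04),.056,.066)),('jaw',rect(P,J&(P[...,1]<-.07)&(P[...,1]>-.128),.056,.066)),('wheel',rect(P,near,.066,.08)),('wing',W)):
        print(n,r,'y from axis',((r[:2]-c)@ey).round(1))
    print(observe()['time_s'])
E
python3 - <<'E'
from look import *
gripper_to(.05); o=observe(); print(o['eef_pos'],o['grasp_force'])
move_l([.5603,-.1846,.14],feed=.15); look('c1')
E
```

```text
[ 0.55836822 -0.18441496  0.07595041] 0.0
block [ 535.5  -62.    88.7   23.9   25.3   11.9 1457. ] y from axis 125.3
board [ 535.3  -61.5   48.8   69.9   49.4   12.4 3660. ] y from axis 125.8
stop [ 526.   -30.8   59.8   69.7   13.8   12.4 1854. ] y from axis 157.8
jaw [ 539.7  -92.4   59.8   59.2   11.6   12.4 1151. ] y from axis 94.7
wheel [ 559.  -184.7   68.8   93.8   90.9   88.7 6553. ] y from axis 0.4
wing [ 560.4 -184.2  106.4   14.    52.    74.4 1453. ] y from axis 0.6
25.6917
```

View pics/c1.png

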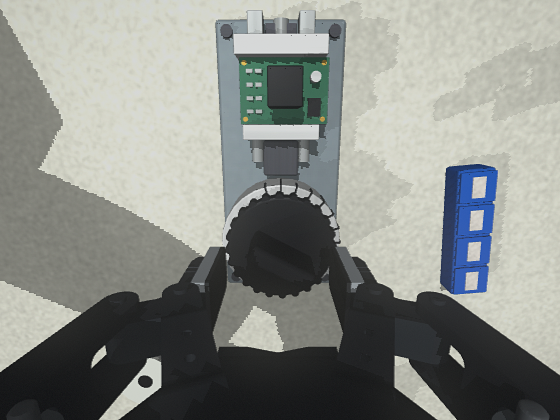

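Jaw at c1 (281,131) is against the board, and the board against the stop. The wing is now at -15.6°, i.e. 102.8° turned, but the jaw moved only about 15.6 mm. So contact has been made. I'll refine the jaw travel from both pictures with identical processing.

Run:
```python
from m import *
ex=np.array([.9765,.2156]);ey=np.array([-.2156,.9765]); c=np.array([.5603,-.1848])
for f in('v1','v2','p1','c1'):
    im,d,K,T=load(f); P=cloud(d,K,T); q=P[...,:2]-c; X=q@ex*1e3; Y=q@ey*1e3
    m=(d>0)&(abs(P[...,2]-.060)<.002)&(abs(X)<28)&(Y>66)&(im.min(-1)>110)
    for n,s in(('jaw',m&(Y<110)),('stop',m&(Y>135))):
        y=Y[s]; print(f,n,s.sum(),np.percentile(y,[1,10,50,90,99]).round(2) if len(y) else '')
```

```text
v1 jaw 895 [73.48 74.64 79.22 83.88 84.8 ]
v1 stop 1369 [150.91 152.06 157.66 163.04 164.31]
v2 jaw 1087 [73.47 74.44 79.14 83.7  84.84]
v2 stop 1666 [150.74 151.89 157.38 162.76 164.12]
p1 jaw 1044 [73.53 74.45 79.18 83.9  84.71]
p1 stop 1495 [151.09 152.16 157.58 162.8  163.9 ]
c1 jaw 1068 [ 88.98  89.81  94.41  98.96 100.43]
c1 stop 1593 [150.82 151.79 157.53 162.98 164.37]
```

Travel is about 15.35 mm, so contact at about 88° turned (wing at world -0.8°). The target is wing at -45.8°, another 30°. Re-grip and turn.

Run:
```python
from look import *
pi=np.pi
movep([.5603,-.1846,.14],[pi,0,np.radians(-15.6)]); gripper_to(.05)
move_l([.5603,-.1846,.075],feed=.08); gripper_to(0,f_grip=100); hold(.2)
o=observe(); q0=o['q'].copy(); ys=o['tcp_rot'][2]; print(np.degrees(ys),q0[5])
for a in(5,10,15,20,25,30.2):
    q=q0.copy(); q[5]+=np.radians(a); set_joints(q); hold(.1); o=observe()
    print(a,round(np.degrees(o['tcp_rot'][2]),1),round(o['torque'][2],3),round(o['joint_torque'][5],3))
gripper_to(.05)
move_l([.5603,-.1846,.14],feed=.15); look('c2')
```

```text
-15.61777540185086 1.3912553352963455
5 -20.5 -0.116 -0.132
10 -25.4 -0.149 -0.163
15 -30.4 -0.121 -0.15
20 -35.4 -0.138 -0.139
25 -40.4 -0.146 -0.127
30.2 -45.6 -0.145 -0.114
block [ 535.5  -62.    88.8   23.9   25.3   12.2 1466. ] y from axis 125.3
board [ 535.4  -61.5   48.8   70.1   49.5   12.4 3663. ] y from axis 125.8
stop [ 526.   -30.9   59.7   69.9   14.2   12.6 1845. ] y from axis 157.7
jaw [ 539.7  -92.4   59.8   59.3   11.6   12.4 1195. ] y from axis 94.7
wheel [ 559.1 -184.7   68.8   93.8   91.4   89.4 6857. ] y from axis 0.4
wing [ 559.9 -184.4  106.5   14.4   51.6   44.1 1376. ] y from axis 0.5
34.8
```

The jaw stood still through the second turn and the wing is at -45.9°, about 45° past contact. The board is flat and the robot is clear.

```bash
python3 -c "
from h import *
print(job_done())"
```

```text
the job is handed in; nothing more can be done
None
```

The job is handed in at about 35 s: the board lies flat on the rails against the stop, and the wheel is about 45° past contact by my estimate (contact located to within a few degrees, clamp force not measured).

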